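Unload a freshly gilded ornament from the stopped turntable

ROBOT

A 6-joint arm with a two-finger parallel gripper is mounted at the origin on the work surface. World frame = base frame: x ahead of the robot, y to its left, z up, the work surface at z = 0. Lengths are in m, angles in rad, forces in N, time in s.
With the tool pointing down it reaches from about 0.25 to 0.725 m from the base axis. Payload 4 kg.
Tool frame: the origin (TCP) lies on the centre line of the jaws, within the pads' length; the fingertips stand 22 mm ahead of it and the grasp point (between the pads) lies 3 mm ahead of it (bot.tip_reach is the distance from the TCP to the fingertips, in m); z points along the fingers, y is the line along which they close (so a half turn about z gives the same grasp; the last joint's range is limited). The gripper opens to 85 mm and grips with 20 to 120 N. Pads are 22 mm wide; open, the fingers measure 114 mm over their backs; the gripper's body (76 mm by 85 mm) begins 54 mm behind the grasp point. The pads swing forward as they close: fully open they stand 13 mm farther back than shut.
Start: joints at [-1.287, 0.241, 0.005, 1.335, 0, 1.571], TCP at [0.14, -0.48, 0.253] pointing down, gripper open.
Joint ranges: [-2.72, 2.72], [-1.05, 1.87], [-1.09, 1.28], [-1.99, 2.15], [-1.42, 1.44], [-3.14, 3.14]. Speed limits (rad/s): [2.79, 2.79, 3.14, 3.14, 3.14, 3.14].

INTERFACE

Orientations are given as a unit quaternion [x, y, z, w].
In Python, from workcell import bot gives the robot as it stands. The module is installed in compiled form; this text tells all that it offers.
- The arm moves only by the tool apply_moves, never from a script. Its argument "commands" is a list of rows, each a list of 4 numbers: the shift along the tool's x, y, z scaled (see below), then the turn about the tool's z scaled (see below). In form: [[tx, ty, tz, roll], ...]. A call has exactly 5 rows; each row shifts and turns the commanded pose from where the row before left it, along the tool's axes as they then stand; what a row does not reach is not made up. The controller multiplies each number of a shift by 20 mm and each number of a turn by 60 degrees. A row lasts 1/12 s, in which the tool goes at most 41.7 mm and 7.16 degrees, less where a joint would pass 70% of its speed; a pose out of reach is approached as far as the arm can. A call with a number of a shift or a turn outside -1 to 1 is refused whole. A call with a gripper value outside its range is refused whole. "claw" is the closure, from 0 (fully open) to 1 (shut), set as the call begins (left out, the last holds). The fingers move at their own pace and stop on an object; the grip force is fixed at half the most. Time passes only in rows, so rows that do not move let the fingers close, or fill a call up. It gives the time, the measured TCP pose, the force, the opening and the grip force at its end, in the units of the state.
- bot.get_obs(): the state, without advancing time (a new reading comes with each control period).
- bot.camera(name): name is "side" or "top"; returns a dict with "image" (420x560x3 uint8, blue, green, red), "camera_matrix" (3x3 intrinsics, pixels), "k1" (the pictures are not rectified: a ray, as slopes to the right and down, at radius r is drawn at 1 + k1 r^2 times it, then the intrinsics apply), "R" (3x3) and "t" (3): a world point X has camera coordinates R X + t. Camera axes: x right, y down, z forward; pixel columns grow to the right and rows downward; lengths in m; the calibration is good to about 2 mm. A picture is of the moment at which its call begins. There is no depth.
- bot.job_done(): hands the job in; it is judged then, once.
The state is a dict: "clock": time; "joint_pos": joint angles; "joint_vel": joint speeds; "tau": joint torques, N m; "eef_pos": TCP position; "tool_rot": TCP orientation; "ft_force": force on the tool from outside, world axes, zero at the start; "ft_torque": the same for the moment, N m; "grip_width": finger opening in m; "grasp_force": force on a finger pad.
Only numpy, scipy, OpenCV 4.12 (cv2) and the standard library are available. Lean on these libraries where they do the work, as an engineer would, in place of code of your own. Each camera call takes 0.05 s, during which the arm holds its last target. There are 200 camera calls.

TASK

Push in the red mushroom stop beside the turntable until it latches, then carry the freshly gilded ornament from the turntable to the empty blue felt rest with a light grip (under 40 N per finger) and set it softly down (under 25 N), lengthwise along the rest. Then twist the stop's red head clockwise so that it springs back up, leaving the turntable ready for the next piece.

Things in the scene. Friction and masses are not known exactly. Their poses are not given: they have to be found in the camera images.
- ornament: Gilded carving to move, 0.3 kg, on the turntable. Back board 150 (x) x 46 (y) x 12 mm; in its middle a white block 62 (x) x 48 (y) x 38 mm high with flat upright sides facing +y and -y: grasp across these (48 mm). Gold rosette on top, highest point 50 mm; gold scrolls on both ends, 29 mm high. Same turned half round. Origin: centre of the underside; x along its length, z up.
- turntable: Round bench turntable with green foot, steel platter 170 mm across and a cork top; it does not turn and is fixed to the bench. Origin: centre of its foot on the bench; its cork top is 50 mm above the bench.
- rest_blue: Empty padded drying rest, fixed to the bench: wooden board 210 (x) x 130 (y) mm with BLUE felt 200 x 120 mm; the felt's flat top is 24 mm above the bench, no rim; on foam, it sinks 1 to 2 mm under the ornament and gives 6 mm at 15 N, then is hard. Origin: centre of the underside; x along its length.
- rest_grey: A rest of the same shape and size with GREY felt, fixed; the finished twin lies on it. Origin: centre of the underside, x along its length.
- twin: A finished ornament just like the one to move, lying on the grey rest; a bystander. Origin: centre of the underside.
- stop: Fixed yellow stop box 100 x 100 x 60 mm high with a red mushroom head on top. Origin: centre of the underside on the bench.
- stop_top (a point): Top centre of the red mushroom head, 100 mm above the bench when up and 90 mm when latched down. The head is round, 49 mm across, 25 mm thick; its upright side, 15 mm high, lies 6 to 21 mm below this point; its underside is 15 mm above the box's top when up, 5 mm when latched.
- stop_press (a joint): Travel of the mushroom head, m: 0 up, 0.010 fully down. It takes about 6 N to push; beyond about 0.006 it snaps down and stays latched near 0.010 by itself.
- stop_twist (a joint): Turn of the mushroom head, rad, growing clockwise seen from above: 0 as it stands, at most 1.4. When latched, turning it past about 0.9 (needs about 0.15 N m) releases the latch and the head springs up; once let go it turns back to 0 by itself.
- glue_jar: Glue jar 64 mm across, 85 mm high, standing beyond the work; a bystander. Origin: centre of the underside.
- brush: Brush 170 mm long, lying beyond the work; a bystander. Origin: on its underside, near its middle.
- sanding_block: Cork sanding block 110 x 65 x 35 mm, lying beyond the work; a bystander. Origin: centre of the underside.

How it is judged:
On the way, in this order (a step that is already met when the one before it is completed fails the run):
1. The red stop is pushed in and stays latched down by itself (more than 7 mm), with the gripper off it, before the ornament is touched (value of joint stop_press above 0.007 m and contact force between the fingers and stop below 0.2 N), for 0.2 s.
2. The ornament lies flat and let go on the blue felt rest, its centre within 20 mm of the rest's centre, lengthwise along the rest within 0.2 rad (either way round), with the stop still latched (horizontal distance between ornament and rest_blue below 0.02 m and angle between the x axis of ornament and the x axis of rest_blue, either way round below 0.2 rad and z of ornament in the frame of rest_blue between 0.017 and 0.028 m and angle between ornament's own z axis and vertical below 0.1 rad and contact force between the fingers and ornament below 0.2 N and linear speed of ornament below 0.02 m/s and angular speed of ornament below 0.2 rad/s and value of joint stop_press above 0.006 m), for 0.3 s.
3. The stop's red head is twisted clockwise by more than 0.7 rad (value of joint stop_twist above 0.7 rad).
At the end, for the whole second after the job is handed in: The ornament lies still, flat and let go on the blue rest, centre within 20 mm of the rest's centre, lengthwise along it within 0.2 rad (either way round); the stop has been twisted free: head up again (within 2 mm of its top position) and turned back (under 0.25 rad) (horizontal distance between ornament and rest_blue below 0.02 m and angle between the x axis of ornament and the x axis of rest_blue, either way round below 0.2 rad and z of ornament in the frame of rest_blue between 0.017 and 0.028 m and angle between ornament's own z axis and vertical below 0.1 rad and contact force between the fingers and ornament below 0.2 N and linear speed of ornament below 0.02 m/s and angular speed of ornament below 0.2 rad/s and value of joint stop_press below 0.002 m and value of joint stop_twist below 0.25 rad); the robot touches nothing.
It fails at once if The fingers touch the ornament while the stop is not pushed in (contact force between the fingers and ornament above 0.5 N and value of joint stop_press below 0.005 m).
It fails at once if The ornament is gripped or pushed with more than 40 N per finger, 80 N summed over both fingers (its gesso would crack) (contact force between the fingers and ornament above 80 N).
It fails at once if The ornament is pressed or dropped on the blue rest, or pressed on the turntable, with more than 25 N, or let fall (faster than 0.3 m/s while not held) (contact force between ornament and rest_blue above 25 N or contact force between ornament and turntable above 25 N or (contact force between the fingers and ornament below 0.2 N and linear speed of ornament above 0.3 m/s)).
It fails at once if The ornament is tipped by more than 0.4 rad (angle between ornament's own z axis and vertical above 0.4 rad).
It fails at once if The twin, the glue jar, the brush or the sanding block is moved by more than 20 mm (distance of any of twin, glue_jar, brush, sanding_block from where it was at the start of the episode above 0.02 m).
It also fails if it takes over 62 s, if anything falls off the work surface, if the arm or the gripper's body presses on something with over 40 N, if the wrist force passes 120 N, or if a joint passes its speed limit or range.

## Working session

There is one attempt and no reset: what is moved stays moved. The work goes in short steps, Python scripts to look and compute and a tool call to move; the robot and the scene stay as the last step left them, time stands still between calls to the robot, and variables do not carry over. Pictures are saved under pics/ and viewed, at most 10 in all, crops included, and the job is handed in when it is done.

Besides the shell and the picture viewer there is one more tool, called after "Call:" by a JSON object that holds its "api" and its "payload", one argument or row to a line. apply_moves: Moves the arm, as the interface text tells. Shifts and turns lie within -1 to 1; 1 stands for 20 mm of shift or 60 degrees of turn. Its arguments: {"type":"object","properties":{"commands":{"type":"array","items":{"type":"array","items":{"type":"number","minimum":-1,"maximum":1}}},"claw":{"type":"number"}},"required":["commands"]}

```bash
mkdir -p pics; cat > h.py <<'E'
import numpy as np, cv2
from workcell import bot
def snap(name,fn):
    c=bot.camera(name); cv2.imwrite(fn,c["image"]); np.savez(fn[:-4]+'.npz',**{k:np.array(v) for k,v in c.items()}); return c
def load(fn): return dict(np.load(fn))
def to_world(c,uv,z):
    K=c["camera_matrix"];uv=np.atleast_2d(np.array(uv,float))
    d=np.c_[(uv[:,0]-K[0,2])/K[0,0],(uv[:,1]-K[1,2])/K[1,1]]; s=d.copy()
    for _ in range(30): s=d/(1+float(c["k1"])*(s**2).sum(1,keepdims=True))
    r=np.c_[s,np.ones(len(s))]@c["R"]; o=-c["R"].T@c["t"]
    return o+r*((z-o[2])/r[:,2])[:,None]
def to_pix(c,X):
    X=np.atleast_2d(np.array(X,float));p=X@c["R"].T+c["t"];s=p[:,:2]/p[:,2:]
    s=s*(1+float(c["k1"])*(s**2).sum(1,keepdims=True));K=c["camera_matrix"]
    return np.c_[s[:,0]*K[0,0]+K[0,2],s[:,1]*K[1,1]+K[1,2]]
E
python3 - <<'E'
from h import *
for n in("top","side"):
    c=snap(n,f"pics/{n}0.png"); print(n,c["camera_matrix"],c["k1"],-c["R"].T@c["t"],c["R"])
print(bot.get_obs(),bot.tip_reach)
E
```

```text
top [[478.229186     0.         278.93116286]
 [  0.         478.229186   208.278175  ]
 [  0.           0.           1.        ]] -0.12376874577328491 [0.47841704 0.00246974 1.05770872] [[-0.00244146 -0.99999121  0.0034085 ]
 [-0.99203472  0.00199273 -0.12594898]
 [ 0.12594108 -0.00368885 -0.99203087]]
side [[384.70153364   0.         281.03150507]
 [  0.         384.70153364 214.49477817]
 [  0.           0.           1.        ]] -0.109962241460914 [0.54856786 0.7324301  0.71673106] [[-0.99704727 -0.07677866 -0.0013327 ]
 [-0.04872592  0.64597767 -0.7617996 ]
 [ 0.05935085 -0.75948528 -0.64781139]]
{'clock': 0.1, 'joint_pos': array([-1.28700880e+00,  2.41342235e-01,  3.88555966e-03,  1.33521957e+00,
        9.41930594e-06,  1.57082787e+00]), 'joint_vel': array([ 0.00042059, -0.00148406,  0.00195904, -0.00105772, -0.00081362,
        0.00064979]), 'tau': array([-4.03890544e-05, -3.73137939e+01,  2.53009826e+01,  1.08234616e-02,
       -8.97602172e-05,  1.24516555e-05]), 'eef_pos': array([ 0.13985398, -0.47950162,  0.25250981]), 'tool_rot': array([ 9.89951753e-01,  1.41402418e-01, -1.28279606e-04, -9.31176552e-04]), 'ft_force': array([ 0.16412539, -0.34653851,  0.2001295 ]), 'ft_torque': array([0.01064978, 0.03384873, 0.02732704]), 'grasp_force': 0.0, 'grip_width': 0.08545088786157416} 0.022
```

View pics/top0.png

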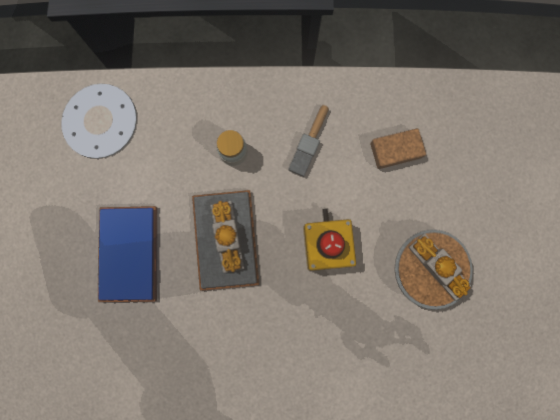

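View pics/side0.png

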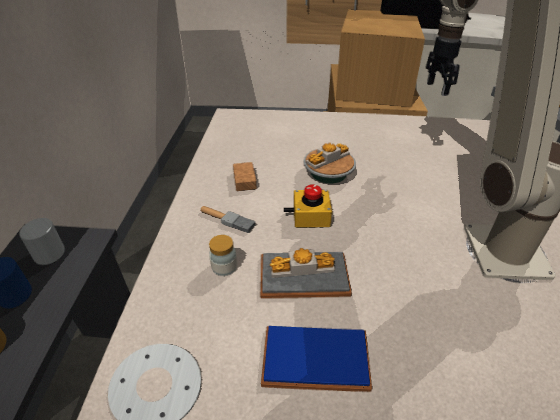

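Top view: stop head ≈(331,244), ornament rosette ≈(446,267) on the turntable, blue felt ≈(127,254), and the twin at (227,236). The side view agrees. Next I refine these.

```bash
python3 - <<'E'
from h import *
for n in("top","side"):
    c=load(f"pics/{n}0.npz"); im=c["image"]; hsv=cv2.cvtColor(im,cv2.COLOR_BGR2HSV); 
    def big(m):
        k,l,s,ce=cv2.connectedComponentsWithStats(m.astype(np.uint8)); 
        i=1+np.argmax(s[1:,4]); return (l==i).astype(np.uint8),ce[i],s[i]
    H,S,V=[hsv[...,i].astype(int) for i in range(3)]
    x0=200 if n=='side' else 0
    mb=(H>105)&(H<130)&(S>150)&(V>60); mb[:,:x0]=0
    m,ce,s=big(mb); h=max(cv2.findContours(m,0,1)[0],key=len)[:,0]
    q=cv2.minAreaRect(to_world(c,h,0.024)[:,:2].astype(np.float32)); print(n,"blue",q,s)
    m,ce,s=big(((H<6)|(H>174))&(S>180)&(V>70)); h=max(cv2.findContours(m,0,1)[0],key=len)[:,0]
    print("red",ce,s); 
    for z in(.09,.095,.079): print(z,cv2.minEnclosingCircle(to_world(c,h,z)[:,:2].astype(np.float32)))
c=load("pics/top0.npz")["image"]; s=load("pics/side0.npz")["image"]
a=cv2.resize(c[225:315,390:480],(400,400),interpolation=2); b=cv2.resize(s[130:190,295:365],(400,343),interpolation=2)
b=cv2.copyMakeBorder(b,0,57,0,0,0); cv2.imwrite("pics/z.png",np.hstack([a,b]))
E
```

```text
top blue ((0.4789697527885437, 0.31409192085266113), (0.04302404820919037, 0.05994708091020584), 47.36452102661133) [119 254  22  28 190]
red [330.96666667 243.71666667] [321 234  22  21 240]
0.09 ((0.5290200114250183, -0.10735495388507843), 0.021716710180044174)
0.095 ((0.5287585258483887, -0.10678751766681671), 0.021605046465992928)
0.079 ((0.5295951962471008, -0.1086033508181572), 0.021962424740195274)
side blue ((0.5103709697723389, 0.3381536602973938), (0.19867341220378876, 0.12143252044916153), 0.8810955882072449) [ 264  326  106   60 5562]
red [312.41436464 192.45303867] [305 185  16  15 181]
0.09 ((0.5293225049972534, -0.10289368778467178), 0.03232204169034958)
0.095 ((0.5294761061668396, -0.09622959792613983), 0.03206497058272362)
0.079 ((0.5289846658706665, -0.11755481362342834), 0.032887548208236694)
```

View pics/z.png

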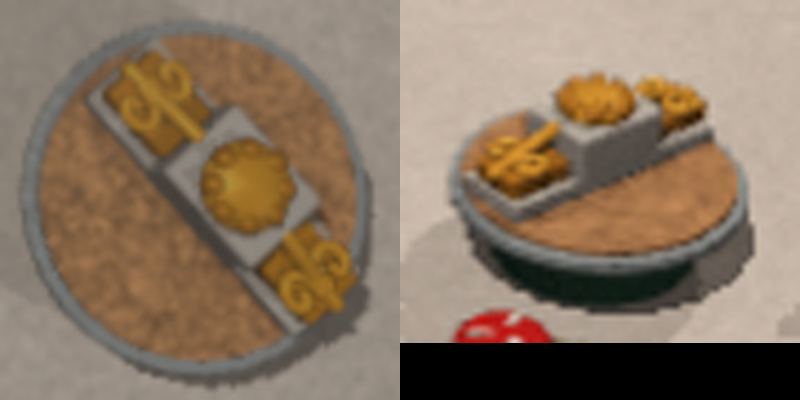

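The zoom shows the block's top face with corners near (237,108), (160,172), (243,265) and (320,200) in zoom pixels. The near board edge runs from (90,97) to (297,330). I fit the pose to these points.

```bash
python3 - <<'E'
from h import *
from scipy.optimize import least_squares
c=load("pics/top0.npz"); g=lambda p:(np.array(p,float)+.5)/4.4444-.5+[390,225]
blk=g([(237,108),(160,172),(243,265),(320,200)]); W=to_world(c,blk,.088); print(W.round(4), np.linalg.norm(np.diff(W,axis=0),axis=1))
brd=g([(160,45),(90,97),(297,330)]); B=to_world(c,brd,.062); print(B.round(4),np.linalg.norm(np.diff(B,axis=0),axis=1))
print("ros",to_world(c,g((248,185)),.095))
L=np.array([[31,24],[31,-24],[-31,-24],[-31,24]])/1e3
# pixel order: top,left,bottom,right ; local x axis from bottom-right to top-left end
Lb=np.array([[75,23],[75,-23],[-75,-23]])/1e3
def f(p,sg=1):
    C=np.array([[np.cos(p[2]),-np.sin(p[2])],[np.sin(p[2]),np.cos(p[2])]]); r=[]
    for l,z,px in((L,.088,blk),(Lb,.062,brd)):
        l=l*[1,sg]; X=np.c_[l@C.T+p[:2],np.full(len(l),z)]; r.append(to_pix(c,X)-px)
    return np.vstack(r).ravel()
for sg in(1,-1):
  for a in(.5,2,-1,):
    s=least_squares(f,[.48,-.33,a],args=(sg,)); print(sg,s.x,s.cost, s.fun.round(1) if s.cost<30 else '')
hsv=cv2.cvtColor(c["image"],cv2.COLOR_BGR2HSV); m=((abs(hsv[...,0].astype(int)-117)<13)&(hsv[...,1]>150)).astype(np.uint8)
m=cv2.morphologyEx(m,2,np.ones((3,3))); m[:,200:]=0
h=max(cv2.findContours(m,0,1)[0],key=cv2.contourArea)[:,0]; print("blue",cv2.minAreaRect(to_world(c,h,.024)[:,:2].astype(np.float32)))
m,_=cv2.threshold(hsv[...,1],1,1,0),0
E
```

```text
[[ 0.5166 -0.3383  0.088 ]
 [ 0.4875 -0.3007  0.088 ]
 [ 0.4444 -0.3386  0.088 ]
 [ 0.4736 -0.3765  0.088 ]] [0.04752444 0.05741792 0.04783691]
[[ 0.5479 -0.3109  0.062 ]
 [ 0.5235 -0.2761  0.062 ]
 [ 0.4125 -0.3732  0.062 ]] [0.04249815 0.14743899]
ros [[ 0.48101279 -0.33974689  0.095     ]]
1 [ 0.4758971  -0.33312802  0.48277383] 1525.6983432966965 
1 [ 0.47589709 -0.33312796  0.48276823] 1525.698342844238 
1 [ 0.47589702 -0.33312751  0.48272614] 1525.698342888344 
-1 [ 0.48059583 -0.34008341  0.70949614] 9.998128045994854 [-0.2 -1.5  0.4 -0.5  1.7  1.4  1.   0.4 -1.1 -2.2 -1.1  0.5 -0.7  1.8]
-1 [ 0.48059583 -0.34008341  0.70949631] 9.998128046022714 [-0.2 -1.5  0.4 -0.5  1.7  1.4  1.   0.4 -1.1 -2.2 -1.1  0.5 -0.7  1.8]
-1 [ 0.48059583 -0.34008341  0.70949617] 9.99812804598992 [-0.2 -1.5  0.4 -0.5  1.7  1.4  1.   0.4 -1.1 -2.2 -1.1  0.5 -0.7  1.8]
blue ((0.5416381359100342, 0.3256734609603882), (0.015818560495972633, 0.03844187781214714), 28.58565902709961)
```

Call:
{"api": "apply_moves", "payload": {
  "commands": [
    [0.95,-0.5,0,0],
    [0.95,-0.5,0,0],
    [0.95,-0.5,0,0],
    [0.95,-0.5,0,0],
    [0.95,-0.5,0,0]
  ],
  "claw": 1
}}

```text
clock: 0.52
eef_pos: [0.2176, -0.4044, 0.2528]
tool_rot: [0.99, 0.141, -0.0, -0.001]
ft_force: [1.2, 0.1, -0.1]
grip_width: 0.0255
grasp_force: 0.0
```

```bash
cat >> h.py <<'E'
def st(target=None,yaw=None):
    o=bot.get_obs(); q=o["tool_rot"]; from scipy.spatial.transform import Rotation as Ro
    R=Ro.from_quat(q).as_matrix(); y=np.arctan2(R[1,0],R[0,0]); np.set_printoptions(suppress=True,precision=4)
    print("t",o["clock"],"p",o["eef_pos"],"yaw",y.round(4),"z",R[:,2].round(3),"j",o["joint_pos"].round(2),"f",o["ft_force"].round(1),"w",round(o["grip_width"],4),"gf",o["grasp_force"])
    if target is not None: print("units",(R.T@(np.array(target)-o["eef_pos"])/.02).round(2))
    if yaw is not None: d=(y-yaw+np.pi/2)%np.pi-np.pi/2; print("roll units (half-turn equiv)",np.degrees(d)/60)
E
python3 -c "
from h import *
st([.529,-.108,.2525],.72)
c=load('pics/top0.npz'); print(to_pix(c,[[.4104,.3982-.12,.024],[.6104,.278,.024],[.6104,.398,.024],[.4104,.398,.024],[.529,-.108,.09]]))"
```

```text
t 0.5167 p [ 0.2176 -0.4044  0.2528] yaw 0.2833 z [-0.001  0.001 -1.   ] j [-1.08  0.16 -0.1   1.31  0.    1.78] f [ 1.2  0.1 -0.1] w 0.0255 gf 0.0
units [19.09 -9.87  0.02]
roll units (half-turn equiv) -0.4169859623713053
[[149.3981 300.2786]
 [151.7419 208.1926]
 [ 98.743  208.3012]
 [ 95.5505 299.5161]
 [331.7672 243.5601]]
```

```bash
python3 - <<'E'
from h import *
for n in("top","side"):
    c=load(f"pics/{n}0.npz"); im=c["image"].astype(int)
    m=((im[...,0]-im[...,2]>40)).astype(np.uint8); m[:200]=0
    if n=="top": m[:,200:]=0
    else: m[:,:230]=0
    h=max(cv2.findContours(m,0,1)[0],key=cv2.contourArea)[:,0]
    print(n,cv2.boundingRect(h),cv2.minAreaRect(to_world(c,h,.024)[:,:2].astype(np.float32)))
E
```

```text
top (99, 208, 54, 92) ((0.5113160014152527, 0.3348727822303772), (0.19767843186855316, 0.11835984140634537), 0.8450628519058228)
side (264, 326, 106, 60) ((0.5105333924293518, 0.33800607919692993), (0.1986439824104309, 0.12186504900455475), 1.0800312757492065)
```

Call:
{"api": "apply_moves", "payload": {
  "commands": [
    [0.95,-0.49,0,0],
    [0.95,-0.49,0,0],
    [0.95,-0.49,0,0],
    [0.95,-0.49,0,0],
    [0.95,-0.49,0,0]
  ]
}}

```text
clock: 0.93
eef_pos: [0.2951, -0.3307, 0.2529]
tool_rot: [0.99, 0.141, -0.0, -0.0]
ft_force: [0.6, -0.4, -0.2]
grip_width: 0.0001
grasp_force: 0.0
```

Call:
{"api": "apply_moves", "payload": {
  "commands": [
    [0.95,-0.49,0,0],
    [0.95,-0.49,0,0],
    [0.95,-0.49,0,0],
    [0.95,-0.49,0,0],
    [0.95,-0.49,0,0]
  ]
}}

```text
clock: 1.35
eef_pos: [0.3726, -0.2571, 0.2529]
tool_rot: [0.99, 0.141, -0.0, -0.0]
ft_force: [-0.2, -0.1, -0.6]
grip_width: -0.0
grasp_force: 0.0
```

Call:
{"api": "apply_moves", "payload": {
  "commands": [
    [0.95,-0.49,0,0],
    [0.95,-0.49,0,0],
    [0.95,-0.49,0,0],
    [0.95,-0.49,0,0],
    [0.95,-0.49,0,0]
  ]
}}

```text
clock: 1.77
eef_pos: [0.45, -0.1835, 0.2528]
tool_rot: [0.99, 0.141, -0.001, -0.0]
ft_force: [0.3, -0.0, -0.8]
grip_width: -0.0001
grasp_force: 0.0
```

Call:
{"api": "apply_moves", "payload": {
  "commands": [
    [0.85,-0.4,0.8,0],
    [0.85,-0.4,0.8,0],
    [0.6,-0.3,0.8,0],
    [0.3,-0.2,0.8,0],
    [0,0,0,0]
  ]
}}

```text
clock: 2.18
eef_pos: [0.4908, -0.1431, 0.1855]
tool_rot: [0.99, 0.143, -0.003, -0.002]
ft_force: [-0.2, 0.5, 0.1]
grip_width: 0.0001
grasp_force: 0.0
```

```bash
python3 -c "
from h import *
st([.529,-.108,.125])"
```

```text
t 2.1833 p [ 0.4908 -0.1431  0.1855] yaw 0.2861 z [-0.007  0.002 -1.   ] j [-0.28  0.31 -0.09  1.19  0.    2.57] f [-0.2  0.5  0.1] w 0.0001 gf 0.0
units [ 2.34 -1.13  3.02]
```

Call:
{"api": "apply_moves", "payload": {
  "commands": [
    [0.8,-0.4,0.5,0],
    [0.8,-0.4,0.6,0],
    [0.74,-0.33,0.6,0],
    [0,0,0.6,0],
    [0,0,0,0]
  ]
}}

```text
clock: 2.6
eef_pos: [0.5296, -0.1097, 0.1414]
tool_rot: [0.99, 0.142, -0.002, -0.001]
ft_force: [-0.3, 0.3, -0.7]
grip_width: 0.0001
grasp_force: 0.0
```

```bash
python3 -c "
from h import *
st([.529,-.108,.110])"
```

```text
t 2.6 p [ 0.5296 -0.1097  0.1414] yaw 0.2846 z [-0.004  0.001 -1.   ] j [-0.2   0.4  -0.08  1.1  -0.    2.65] f [-0.3  0.3 -0.7] w 0.0001 gf 0.0
units [ 0.   -0.09  1.57]
```

Call:
{"api": "apply_moves", "payload": {
  "commands": [
    [0,0,0.4,0],
    [0,0,0.4,0],
    [0,0,0.3,0],
    [0,0,0.3,0],
    [0,0,0.15,0]
  ]
}}

```text
clock: 3.02
eef_pos: [0.5305, -0.1105, 0.1119]
tool_rot: [0.99, 0.141, -0.0, -0.0]
ft_force: [-2.4, 0.8, 19.7]
grip_width: -0.0001
grasp_force: 10.3
```

Call:
{"api": "apply_moves", "payload": {
  "commands": [
    [0,0,0.05,0],
    [0,0,0,0],
    [0,0,0,0],
    [0,0,0,0],
    [0,0,0,0]
  ]
}}

```text
clock: 3.43
eef_pos: [0.5306, -0.1104, 0.1123]
tool_rot: [0.99, 0.141, 0.0, 0.0]
ft_force: [-2.6, 0.6, 5.9]
grip_width: -0.0001
grasp_force: 2.9
```

Call:
{"api": "apply_moves", "payload": {
  "commands": [
    [0,0,-0.6,0],
    [0,0,-0.9,0],
    [0,0,-0.9,-0.1],
    [0,0,0,-0.118],
    [0,0,0,-0.118]
  ],
  "claw": 0
}}

```text
clock: 3.85
eef_pos: [0.5319, -0.1105, 0.161]
tool_rot: [0.949, 0.315, 0.001, 0.001]
ft_force: [-0.3, 0.3, -0.2]
grip_width: 0.0604
grasp_force: 0.0
```

Call:
{"api": "apply_moves", "payload": {
  "commands": [
    [0,0,0,-0.118],
    [0,0,0,-0.118],
    [0,0,0,-0.118],
    [0,0,0,-0.118],
    [0,0,0,-0.118]
  ]
}}

```text
clock: 4.27
eef_pos: [0.5308, -0.1103, 0.1593]
tool_rot: [0.808, 0.589, 0.0, 0.0]
ft_force: [0.3, -0.1, -0.1]
grip_width: 0.0857
grasp_force: 0.0
```

Call:
{"api": "apply_moves", "payload": {
  "commands": [
    [0,0,0,-0.118],
    [0,0,0,-0.118],
    [0,0,0,-0.118],
    [0,0,0,-0.118],
    [0,0,0,-0.118]
  ]
}}

```text
clock: 4.68
eef_pos: [0.5308, -0.1103, 0.1593]
tool_rot: [0.591, 0.807, -0.0, 0.0]
ft_force: [-0.6, 0.8, 0.0]
grip_width: 0.0858
grasp_force: 0.0
```

Call:
{"api": "apply_moves", "payload": {
  "commands": [
    [0,0,0,-0.118],
    [0,0,0,-0.118],
    [0,0,0,-0.118],
    [0,0,0,-0.118],
    [0,0,0,-0.118]
  ]
}}

```text
clock: 5.1
eef_pos: [0.5308, -0.1103, 0.1593]
tool_rot: [0.318, 0.948, -0.0, 0.0]
ft_force: [0.1, 0.3, -0.3]
grip_width: 0.0854
grasp_force: 0.0
```

Call:
{"api": "apply_moves", "payload": {
  "commands": [
    [0,0,0,-0.118],
    [0,0,0,-0.118],
    [0,0,0,-0.118],
    [0,0,0,-0.118],
    [0,0,0,-0.118]
  ]
}}

```text
clock: 5.52
eef_pos: [0.5308, -0.1103, 0.1593]
tool_rot: [0.014, 1.0, -0.0, 0.0]
ft_force: [0.7, -1.4, -0.3]
grip_width: 0.0851
grasp_force: 0.0
```

Call:
{"api": "apply_moves", "payload": {
  "commands": [
    [0,0,0,-0.118],
    [0,0,0,-0.118],
    [0,0,0,-0.118],
    [0,0,0,-0.118],
    [0,0,0,0]
  ]
}}

```text
clock: 5.93
eef_pos: [0.5308, -0.1103, 0.1593]
tool_rot: [-0.229, 0.974, 0.0, -0.0]
ft_force: [-0.5, 0.5, 0.0]
grip_width: 0.0849
grasp_force: 0.0
```

```bash
python3 -c "
from h import *
st([.529,-.108,.087],.72)
for n in ('top','side'):
  c=snap(n,'pics/%s1.png'%n)
c=cv2.imread('pics/side1.png')[130:260,230:400]; cv2.imwrite('pics/s1.png',cv2.resize(c,None,fx=4,fy=4,interpolation=2))
"
```

```text
t 5.9333 p [ 0.5308 -0.1103  0.1593] yaw -2.6802 z [-0.  0. -1.] j [-0.2   0.38 -0.05  1.14  0.   -0.67] f [-0.5  0.5  0. ] w 0.0849 gf 0.0
units [0.03 0.14 3.62]
roll units (half-turn equiv) -0.2469180504189353
```

View pics/s1.png

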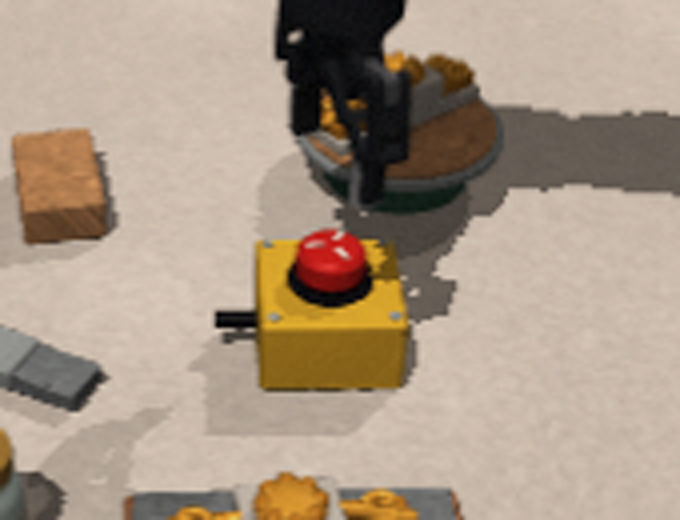

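Side view: head at about (330,260) in the crop, sunk low over the box, so it is latched. Next I learn the claw force on the head, which is 49 mm across.

Call:
{"api": "apply_moves", "payload": {
  "commands": [
    [0,0.14,0.9,0],
    [0,0,0.9,0],
    [0,0,0.9,0],
    [0,0,0.7,0],
    [0,0,0.2,0]
  ],
  "claw": 0.3
}}

```text
clock: 6.45
eef_pos: [0.5279, -0.1073, 0.0849]
tool_rot: [-0.227, 0.974, 0.001, -0.002]
ft_force: [0.1, 0.0, -0.1]
grip_width: 0.06
grasp_force: 0.0
```

Call:
{"api": "apply_moves", "payload": {
  "commands": [
    [0,0,0,0],
    [0,0,0,0],
    [0,0,0,0],
    [0,0,0,0],
    [0,0,0,0]
  ],
  "claw": 0.42
}}

```text
clock: 6.87
eef_pos: [0.5291, -0.1073, 0.0876]
tool_rot: [-0.228, 0.974, 0.0, -0.0]
ft_force: [-2.3, 2.6, -1.4]
grip_width: 0.0493
grasp_force: 1.7
```

Call:
{"api": "apply_moves", "payload": {
  "commands": [
    [0,0,0,0],
    [0,0,0,0],
    [0,0,0,0],
    [0,0,0,0],
    [0,0,0,0]
  ],
  "claw": 0.45
}}

```text
clock: 7.28
eef_pos: [0.529, -0.1071, 0.0874]
tool_rot: [-0.228, 0.974, 0.001, -0.0]
ft_force: [-4.5, 4.2, -0.5]
grip_width: 0.0476
grasp_force: 29.4
```

Call:
{"api": "apply_moves", "payload": {
  "commands": [
    [0,0,0,0],
    [0,0,0,0],
    [0,0,0,0],
    [0,0,0,0],
    [0,0,0,0]
  ],
  "claw": 0.48
}}

```text
clock: 7.7
eef_pos: [0.529, -0.1071, 0.0877]
tool_rot: [-0.228, 0.974, 0.001, -0.0]
ft_force: [-4.8, 4.0, 2.0]
grip_width: 0.0467
grasp_force: 61.2
```

The claw acts as a position spring: about 29 N at 0.45 on 49 mm, so about 0.455 suits the 48 mm block. I let go, lift, and move to the ornament.

Call:
{"api": "apply_moves", "payload": {
  "commands": [
    [0,0,0,0],
    [0,0,0,0],
    [0,0,0,0],
    [0,0,-0.5,0],
    [0,0,-0.9,0]
  ],
  "claw": 0
}}

```text
clock: 8.12
eef_pos: [0.5287, -0.1077, 0.1145]
tool_rot: [-0.228, 0.974, 0.0, -0.001]
ft_force: [-0.7, 0.3, -0.1]
grip_width: 0.0855
grasp_force: 0.0
```

Call:
{"api": "apply_moves", "payload": {
  "commands": [
    [0,0,-0.9,0],
    [0,0,-0.9,0],
    [0,0,-0.4,0],
    [0.5,-0.6,0,0],
    [0.7,-0.9,0,0]
  ]
}}

```text
clock: 8.53
eef_pos: [0.5228, -0.1445, 0.161]
tool_rot: [-0.229, 0.973, -0.001, 0.002]
ft_force: [-0.3, -0.2, -0.3]
grip_width: 0.0855
grasp_force: 0.0
```

Call:
{"api": "apply_moves", "payload": {
  "commands": [
    [0.7,-0.9,0,0],
    [0.7,-0.9,0,0],
    [0.7,-0.9,0,0],
    [0.7,-0.9,0,0],
    [0.7,-0.9,0,0]
  ]
}}

```text
clock: 8.95
eef_pos: [0.4986, -0.2582, 0.1597]
tool_rot: [-0.228, 0.974, -0.0, 0.0]
ft_force: [-0.2, -0.3, 0.2]
grip_width: 0.0855
grasp_force: 0.0
```

Call:
{"api": "apply_moves", "payload": {
  "commands": [
    [0.7,-0.9,0,0],
    [0.7,-0.9,0,0],
    [0.7,-0.9,0,0],
    [0.5,-0.6,0,0],
    [0,0,0,-0.1]
  ]
}}

```text
clock: 9.37
eef_pos: [0.4806, -0.3424, 0.1595]
tool_rot: [-0.277, 0.961, -0.001, 0.0]
ft_force: [-0.1, 1.2, 1.0]
grip_width: 0.0853
grasp_force: 0.0
```

Call:
{"api": "apply_moves", "payload": {
  "commands": [
    [0,0,0,-0.1],
    [0,0,0,-0.047],
    [0,0,0,0],
    [0,0,0,0],
    [0,0,0,0]
  ]
}}

```text
clock: 9.78
eef_pos: [0.4814, -0.339, 0.1594]
tool_rot: [-0.351, 0.936, -0.0, 0.0]
ft_force: [-0.3, 1.0, -0.3]
grip_width: 0.0856
grasp_force: 0.0
```

```bash
python3 -c "
from h import *
st([.4805,-.340,.082],.72)
c=snap('side','pics/side2.png')
t=snap('top','pics/top2.png')
r=cv2.imread('pics/side2.png')[180:235,270:360];r0=cv2.imread('pics/side0.png')[180:235,270:360]
hd=lambda im:[(p[0],p[1]) for p in [np.argwhere((im[...,2]>110)&(im[...,1]<50)&(im[...,0]<50)).mean(0)]]
print(hd(r0),hd(r))
a=t['image'][225:315,390:480]; b=c['image'][110:200,285:385]
cv2.imwrite('pics/z2.png',np.hstack([cv2.resize(a,(400,400),interpolation=2),cv2.resize(b,(400,400),interpolation=2)]))
"
```

```text
t 9.7833 p [ 0.4814 -0.339   0.1594] yaw -2.4242 z [ 0. -0. -1.] j [-0.61  0.47  0.09  1.19  0.   -1.33] f [-0.3  1.  -0.3] w 0.0856 gf 0.0
units [ 0.07 -0.    3.87]
roll units (half-turn equiv) -0.002474071963586111
[(np.float64(11.65), np.float64(42.1))] [(np.float64(14.756944444444445), np.float64(41.861111111111114))]
```

View pics/z2.png

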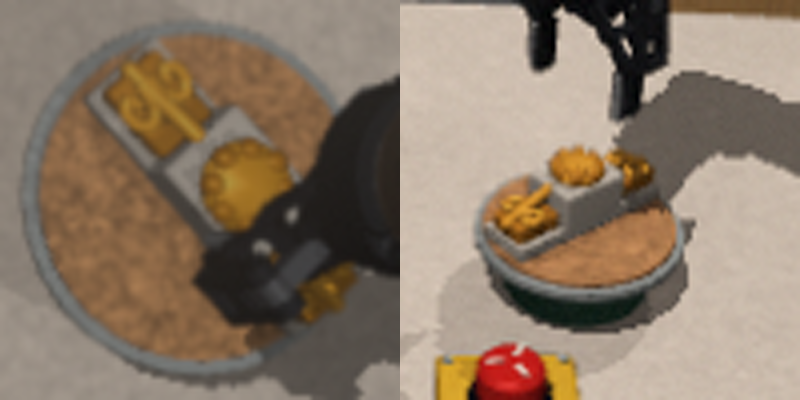

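The ornament hasn't moved and the jaws straddle the block. The head sits 3 px lower than at the start, so it is still latched. Descending.

Call:
{"api": "apply_moves", "payload": {
  "commands": [
    [0.07,0,0.9,0],
    [0,0,0.9,0],
    [0,0,0.8,0],
    [0,0,0.7,0],
    [0,0,0.4,0]
  ],
  "claw": 0.15
}}

```text
clock: 10.3
eef_pos: [0.4795, -0.3393, 0.0835]
tool_rot: [-0.351, 0.936, 0.001, -0.001]
ft_force: [-0.3, -0.1, -0.3]
grip_width: 0.0722
grasp_force: 0.0
```

Call:
{"api": "apply_moves", "payload": {
  "commands": [
    [0,0,0.1,0],
    [0,0,0,0],
    [0,0,0,0],
    [0,0,0,0],
    [0,0,0,0]
  ],
  "claw": 0.4
}}

```text
clock: 10.72
eef_pos: [0.4808, -0.3403, 0.0843]
tool_rot: [-0.351, 0.936, -0.001, 0.001]
ft_force: [-1.0, 0.5, -0.4]
grip_width: 0.051
grasp_force: 0.2
```

Call:
{"api": "apply_moves", "payload": {
  "commands": [
    [0,0,0,0],
    [0,0,0,0],
    [0,0,0,0],
    [0,0,0,0],
    [0,0,0,0]
  ],
  "claw": 0.435
}}

```text
clock: 11.13
eef_pos: [0.4802, -0.3398, 0.0834]
tool_rot: [-0.352, 0.936, 0.0, -0.0]
ft_force: [-0.7, 3.0, 1.6]
grip_width: 0.0482
grasp_force: 1.3
```

Call:
{"api": "apply_moves", "payload": {
  "commands": [
    [0,0,0,0],
    [0,0,0,0],
    [0,0,0,0],
    [0,0,0,0],
    [0,0,0,0]
  ],
  "claw": 0.45
}}

```text
clock: 11.55
eef_pos: [0.4802, -0.3399, 0.0835]
tool_rot: [-0.352, 0.936, 0.0, 0.0]
ft_force: [-2.5, 2.8, 5.0]
grip_width: 0.0475
grasp_force: 29.3
```

Call:
{"api": "apply_moves", "payload": {
  "commands": [
    [0,0,-0.1,0],
    [0,0,-0.2,0],
    [0,0,-0.4,0],
    [0,0,-0.7,0],
    [0,0,-0.8,0]
  ]
}}

```text
clock: 11.97
eef_pos: [0.4797, -0.3399, 0.1267]
tool_rot: [-0.351, 0.936, 0.001, -0.001]
ft_force: [0.1, 0.7, -4.2]
grip_width: 0.0476
grasp_force: 29.2
```

Call:
{"api": "apply_moves", "payload": {
  "commands": [
    [0,0,-0.8,0],
    [0,0,-0.8,0],
    [0,0,-0.5,0],
    [0,0,-0.2,0.06],
    [0,0,0,0.1]
  ]
}}

```text
clock: 12.38
eef_pos: [0.4811, -0.3408, 0.1751]
tool_rot: [-0.27, 0.963, -0.001, 0.001]
ft_force: [0.4, 0.1, -3.5]
grip_width: 0.0477
grasp_force: 29.2
```

Call:
{"api": "apply_moves", "payload": {
  "commands": [
    [0,0,0,0.11],
    [0,0,0,0.11],
    [0,0,0,0.11],
    [0,0,0,0.1],
    [0,0,0,0.08]
  ]
}}

```text
clock: 12.8
eef_pos: [0.4802, -0.3402, 0.1731]
tool_rot: [-0.006, 1.0, -0.0, -0.0]
ft_force: [-0.5, -1.2, -3.0]
grip_width: 0.0473
grasp_force: 29.2
```

```bash
python3 -c "
from h import *
st([.511,.3365,.17],.017)
t=snap('side','pics/side3.png')
cv2.imwrite('pics/z3.png',t['image'][0:300,200:500])
"
```

```text
t 12.8 p [ 0.4802 -0.3402  0.1731] yaw -3.1298 z [-0. -0. -1.] j [-0.62  0.46  0.11  1.22 -0.   -0.63] f [-0.5 -1.2 -3. ] w 0.0473 gf 29.171407520771027
units [-1.94 33.81  0.15]
roll units (half-turn equiv) -0.004997962578986963
```

View pics/z3.png

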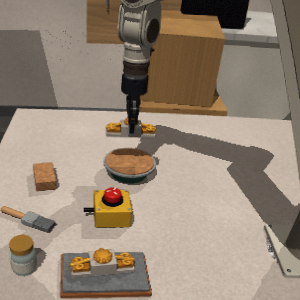

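The ornament hangs level in the gripper at about (131,129), and the turntable is empty. Carrying it over.

Call:
{"api": "apply_moves", "payload": {
  "commands": [
    [0,0.3,0,0],
    [0,0.6,0,0],
    [-0.05,0.9,0,0],
    [-0.05,0.95,0,0],
    [-0.05,0.95,0,0]
  ]
}}

```text
clock: 13.27
eef_pos: [0.4817, -0.2643, 0.1732]
tool_rot: [-0.009, 1.0, 0.0, -0.0]
ft_force: [-1.4, 0.9, -3.4]
grip_width: 0.0475
grasp_force: 29.3
```

Call:
{"api": "apply_moves", "payload": {
  "commands": [
    [-0.06,0.95,0,0],
    [-0.06,0.95,0,0],
    [-0.06,0.95,0,0],
    [-0.06,0.95,0,0],
    [-0.06,0.95,0,0]
  ]
}}

```text
clock: 13.68
eef_pos: [0.486, -0.1689, 0.1734]
tool_rot: [-0.01, 1.0, 0.0, -0.0]
ft_force: [0.5, 0.7, -3.2]
grip_width: 0.0475
grasp_force: 29.3
```

Call:
{"api": "apply_moves", "payload": {
  "commands": [
    [-0.06,0.95,0,0],
    [-0.06,0.95,0,0],
    [-0.06,0.95,0,0],
    [-0.06,0.95,0,0],
    [-0.06,0.95,0,0]
  ]
}}

```text
clock: 14.1
eef_pos: [0.4902, -0.0739, 0.1735]
tool_rot: [-0.01, 1.0, 0.0, 0.0]
ft_force: [0.9, -0.2, -3.4]
grip_width: 0.0473
grasp_force: 29.3
```

Call:
{"api": "apply_moves", "payload": {
  "commands": [
    [-0.06,0.95,0,0],
    [-0.06,0.95,0,0],
    [-0.06,0.95,0,0],
    [-0.06,0.95,0,0],
    [-0.06,0.95,0,0]
  ]
}}

```text
clock: 14.52
eef_pos: [0.4945, 0.0211, 0.1735]
tool_rot: [-0.01, 1.0, 0.0, -0.0]
ft_force: [0.8, 1.0, -4.2]
grip_width: 0.0476
grasp_force: 29.3
```

Call:
{"api": "apply_moves", "payload": {
  "commands": [
    [-0.06,0.95,0,0],
    [-0.06,0.95,0,0],
    [-0.06,0.95,0,0],
    [-0.06,0.95,0,0],
    [-0.06,0.95,0,0]
  ]
}}

```text
clock: 14.93
eef_pos: [0.4987, 0.116, 0.1735]
tool_rot: [-0.01, 1.0, 0.0, -0.0]
ft_force: [-0.5, 0.0, -3.8]
grip_width: 0.0473
grasp_force: 29.3
```

Call:
{"api": "apply_moves", "payload": {
  "commands": [
    [-0.06,0.95,0,0],
    [-0.06,0.95,0,0],
    [-0.06,0.95,0,0],
    [-0.06,0.95,0,0],
    [-0.06,0.95,0,0]
  ]
}}

```text
clock: 15.35
eef_pos: [0.503, 0.211, 0.1734]
tool_rot: [-0.01, 1.0, 0.0, -0.0]
ft_force: [0.1, 0.0, -3.9]
grip_width: 0.0476
grasp_force: 29.3
```

Call:
{"api": "apply_moves", "payload": {
  "commands": [
    [-0.06,0.95,0,0],
    [-0.06,0.95,0,0],
    [-0.06,0.95,0,0],
    [-0.06,0.95,0,0],
    [-0.06,0.8,0,0]
  ]
}}

```text
clock: 15.77
eef_pos: [0.5073, 0.3034, 0.1733]
tool_rot: [-0.01, 1.0, 0.0, -0.0]
ft_force: [1.6, 0.2, -4.0]
grip_width: 0.0474
grasp_force: 29.3
```

Call:
{"api": "apply_moves", "payload": {
  "commands": [
    [0,0.6,0,0],
    [0,0.3,0,0],
    [0,0,0,0],
    [0,0,0,0],
    [0,0,0,0]
  ]
}}

```text
clock: 16.18
eef_pos: [0.508, 0.3187, 0.1732]
tool_rot: [-0.008, 1.0, -0.0, -0.0]
ft_force: [-0.2, -0.2, -4.5]
grip_width: 0.0472
grasp_force: 29.3
```

```bash
python3 -c "
from h import *
st([.511,.3365,.06],.017)
a=snap('side','pics/side4.png')['image'];b=snap('top','pics/top4.png')['image']
cv2.imwrite('pics/z4.png',np.hstack([cv2.resize(a[220:420,200:400],(400,400)),cv2.resize(b[170:370,30:230],(400,400))]))
"
```

```text
t 16.1833 p [0.508  0.3187 0.1732] yaw -3.1253 z [-0.    -0.001 -1.   ] j [ 0.56  0.48  0.14  1.23 -0.    0.54] f [-0.2 -0.2 -4.5] w 0.0472 gf 29.312410354614258
units [-0.17  0.89  5.66]
roll units (half-turn equiv) -0.0006798266729234556
```

View pics/z4.png

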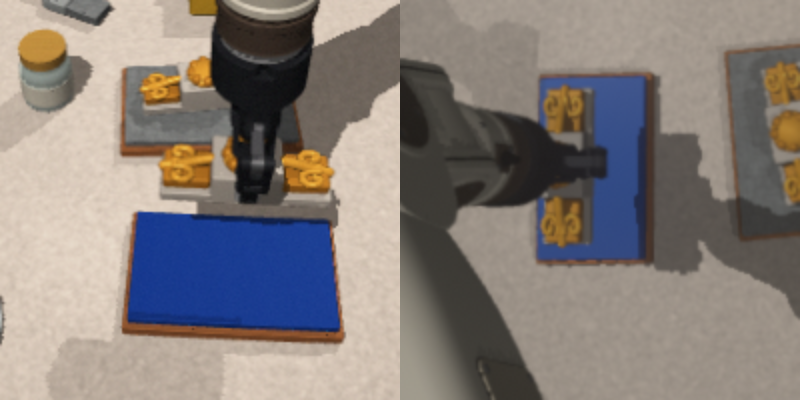

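The ornament hangs level above the blue rest and is aligned with it. It still needs about 18 mm along y, then it goes down.

Call:
{"api": "apply_moves", "payload": {
  "commands": [
    [-0.07,0.3,0,0],
    [-0.1,0.4,0.3,0],
    [0,0.19,0.6,0],
    [0,0,0.8,0],
    [0,0,0.8,0]
  ]
}}

```text
clock: 16.7
eef_pos: [0.5114, 0.3381, 0.1219]
tool_rot: [-0.009, 1.0, 0.0, 0.0]
ft_force: [-0.3, 0.0, -3.2]
grip_width: 0.0476
grasp_force: 29.4
```

Call:
{"api": "apply_moves", "payload": {
  "commands": [
    [0,0,0.8,0],
    [0,0,0.8,0],
    [0,0,0.6,0],
    [0,0,0.3,0],
    [0,0,0.15,0]
  ]
}}

```text
clock: 17.12
eef_pos: [0.5102, 0.337, 0.0679]
tool_rot: [-0.009, 1.0, -0.001, -0.002]
ft_force: [-0.1, 0.2, -3.2]
grip_width: 0.0476
grasp_force: 29.3
```

Call:
{"api": "apply_moves", "payload": {
  "commands": [
    [0,0,0,0],
    [0,0,0,0],
    [0,0,0,0],
    [0,0,0,0],
    [0,0,0,0]
  ]
}}

```text
clock: 17.53
eef_pos: [0.5118, 0.3377, 0.0712]
tool_rot: [-0.008, 1.0, 0.0, 0.001]
ft_force: [0.2, 0.0, -4.3]
grip_width: 0.0479
grasp_force: 29.3
```

```bash
python3 -c "
from h import *
st([.511,.3365,.0565],.017)"
```

```text
t 17.5333 p [0.5118 0.3377 0.0712] yaw -3.1249 z [ 0.001  0.001 -1.   ] j [ 0.58  0.59  0.04  1.02 -0.    0.57] f [ 0.2  0.  -4.3] w 0.0479 gf 29.28514838218689
units [ 0.04 -0.06  0.74]
roll units (half-turn equiv) -0.00025979213415042873
```

Call:
{"api": "apply_moves", "payload": {
  "commands": [
    [0,0,0.15,0],
    [0,0,0.15,0],
    [0,0,0.1,0],
    [0,0,0.1,0],
    [0,0,0.05,0]
  ]
}}

```text
clock: 17.95
eef_pos: [0.511, 0.3372, 0.0587]
tool_rot: [-0.008, 1.0, -0.0, -0.0]
ft_force: [-0.3, 0.1, -3.3]
grip_width: 0.0475
grasp_force: 29.3
```

Call:
{"api": "apply_moves", "payload": {
  "commands": [
    [0,0,0.05,0],
    [0,0,0.05,0],
    [0,0,0,0],
    [0,0,0,0],
    [0,0,0,0]
  ]
}}

```text
clock: 18.37
eef_pos: [0.5114, 0.3374, 0.0575]
tool_rot: [-0.008, 1.0, 0.0, 0.0]
ft_force: [-0.4, -0.0, -2.8]
grip_width: 0.0474
grasp_force: 29.5
```

Call:
{"api": "apply_moves", "payload": {
  "commands": [
    [0,0,0.05,0],
    [0,0,0,0],
    [0,0,0,0],
    [0,0,0,0],
    [0,0,0,0]
  ]
}}

```text
clock: 18.78
eef_pos: [0.5115, 0.3375, 0.0566]
tool_rot: [-0.008, 1.0, 0.0, 0.0]
ft_force: [-0.3, -0.8, -0.4]
grip_width: 0.0473
grasp_force: 29.7
```

The rest now carries nearly all the weight (wrist force ≈0). Releasing.

Call:
{"api": "apply_moves", "payload": {
  "commands": [
    [0,0,0,0],
    [0,0,0,0],
    [0,0,0,0],
    [0,0,0,0],
    [0,0,0,0]
  ],
  "claw": 0.43
}}

```text
clock: 19.2
eef_pos: [0.5115, 0.3375, 0.0565]
tool_rot: [-0.008, 1.0, 0.0, 0.0]
ft_force: [0.6, 0.3, -0.7]
grip_width: 0.0488
grasp_force: 0.0
```

Call:
{"api": "apply_moves", "payload": {
  "commands": [
    [0,0,0,0],
    [0,0,0,0],
    [0,0,0,0],
    [0,0,0,0],
    [0,0,0,0]
  ],
  "claw": 0.15
}}

```text
clock: 19.62
eef_pos: [0.5113, 0.3374, 0.0563]
tool_rot: [-0.008, 1.0, -0.0, -0.0]
ft_force: [-0.1, -0.3, -0.0]
grip_width: 0.0725
grasp_force: 0.0
```

Call:
{"api": "apply_moves", "payload": {
  "commands": [
    [0,0,-0.2,0],
    [0,0,-0.5,0],
    [0,0,-0.8,0],
    [0,0,-0.9,0],
    [0,0,-0.9,0]
  ]
}}

```text
clock: 20.03
eef_pos: [0.5113, 0.3374, 0.1238]
tool_rot: [-0.008, 1.0, 0.0, 0.0]
ft_force: [-0.6, 0.3, 0.2]
grip_width: 0.0725
grasp_force: 0.0
```

Call:
{"api": "apply_moves", "payload": {
  "commands": [
    [0,0,-0.9,0],
    [0,0,-0.6,0],
    [0,-0.6,0,0],
    [0,-0.95,0,0],
    [0,-0.95,0,0]
  ]
}}

```text
clock: 20.45
eef_pos: [0.5119, 0.2865, 0.1524]
tool_rot: [-0.009, 1.0, -0.0, 0.0]
ft_force: [0.1, -0.1, 0.0]
grip_width: 0.0725
grasp_force: 0.0
```

```bash
python3 -c "
from h import *
st([.529,-.108,.16])
a=snap('side','pics/side5.png')['image'];b=snap('top','pics/top5.png')['image']
cv2.imwrite('pics/z5.png',np.hstack([cv2.resize(a[220:420,200:400],(400,400)),cv2.resize(b[170:370,30:230],(400,400))]))
"
```

```text
t 20.45 p [0.5119 0.2865 0.1524] yaw -3.1237 z [ 0. -0. -1.] j [ 0.51  0.47  0.07  1.17 -0.    0.49] f [ 0.1 -0.1  0. ] w 0.0725 gf 0.0
units [ -0.5  -19.74  -0.37]
```

View pics/z5.png

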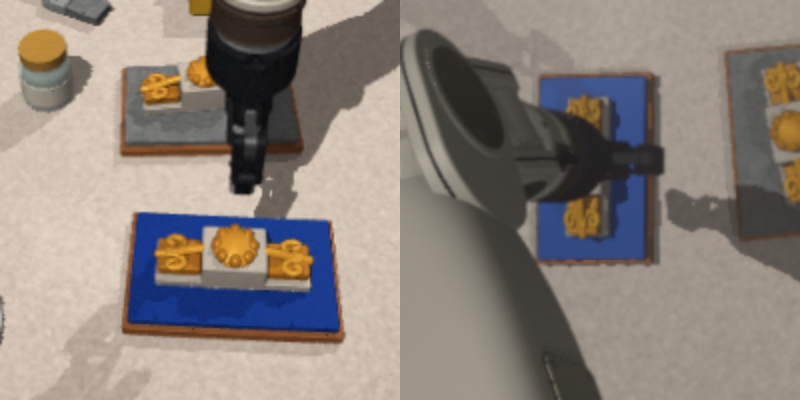

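The ornament lies flat, centred and lengthwise on the blue felt. Back to the stop.

Call:
{"api": "apply_moves", "payload": {
  "commands": [
    [-0.02,-0.95,0,0],
    [-0.02,-0.95,0,0],
    [-0.02,-0.95,0,0],
    [-0.02,-0.95,0,0],
    [-0.02,-0.95,0,0]
  ]
}}

```text
clock: 20.97
eef_pos: [0.5154, 0.1915, 0.152]
tool_rot: [-0.009, 1.0, -0.0, -0.0]
ft_force: [0.8, 0.5, -0.4]
grip_width: 0.0726
grasp_force: 0.0
```

Call:
{"api": "apply_moves", "payload": {
  "commands": [
    [-0.02,-0.95,0,0],
    [-0.02,-0.95,0,0],
    [-0.02,-0.95,0,0],
    [-0.02,-0.95,0,0],
    [-0.02,-0.95,0,0]
  ]
}}

```text
clock: 21.38
eef_pos: [0.519, 0.0965, 0.152]
tool_rot: [-0.008, 1.0, 0.0, -0.0]
ft_force: [0.1, 0.1, 0.4]
grip_width: 0.0726
grasp_force: 0.0
```

Call:
{"api": "apply_moves", "payload": {
  "commands": [
    [-0.02,-0.95,0,0],
    [-0.02,-0.95,0,0],
    [-0.02,-0.95,0,0],
    [-0.02,-0.95,0,0],
    [-0.02,-0.95,0,0]
  ]
}}

```text
clock: 21.8
eef_pos: [0.5226, 0.0016, 0.1521]
tool_rot: [-0.008, 1.0, 0.0, -0.0]
ft_force: [0.3, 0.9, 0.6]
grip_width: 0.0725
grasp_force: 0.0
```

Call:
{"api": "apply_moves", "payload": {
  "commands": [
    [-0.02,-0.95,0,0],
    [-0.02,-0.95,0,0],
    [-0.02,-0.95,0,0],
    [-0.02,-0.8,0,0],
    [0,-0.5,0,0]
  ],
  "claw": 0
}}

```text
clock: 22.22
eef_pos: [0.5257, -0.082, 0.152]
tool_rot: [-0.008, 1.0, -0.0, -0.0]
ft_force: [-0.4, 0.6, 0.2]
grip_width: 0.0854
grasp_force: 0.0
```

Call:
{"api": "apply_moves", "payload": {
  "commands": [
    [0,0,0,0],
    [0,0,0,0],
    [0,0,0,0],
    [0,0,0,0],
    [0,0,0,0]
  ]
}}

```text
clock: 22.63
eef_pos: [0.5259, -0.0795, 0.1523]
tool_rot: [-0.009, 1.0, 0.0, -0.0]
ft_force: [1.2, -0.1, 0.7]
grip_width: 0.0856
grasp_force: 0.0
```

```bash
python3 -c "
from h import *
st([.529,-.107,.087])"
```

```text
t 22.6333 p [ 0.5259 -0.0795  0.1523] yaw -3.1235 z [-0.  0. -1.] j [-0.15  0.37 -0.09  1.11  0.   -0.17] f [ 1.2 -0.1  0.7] w 0.0856 gf 0.0
units [-0.13 -1.38  3.26]
```

Call:
{"api": "apply_moves", "payload": {
  "commands": [
    [-0.13,-0.7,0,0],
    [0,-0.68,0,0],
    [0,0,0,0],
    [0,0,0.5,0],
    [0,0,0.8,0]
  ]
}}

```text
clock: 23.05
eef_pos: [0.5304, -0.1087, 0.1272]
tool_rot: [-0.008, 1.0, -0.0, 0.002]
ft_force: [-0.6, 0.3, -0.7]
grip_width: 0.0852
grasp_force: 0.0
```

```bash
python3 -c "
from h import *
st([.529,-.107,.087])"
```

```text
t 23.05 p [ 0.5304 -0.1087  0.1272] yaw -3.1258 z [ 0.004 -0.    -1.   ] j [-0.2   0.4  -0.1   1.06  0.   -0.22] f [-0.6  0.3 -0.7] w 0.0852 gf 0.0
units [0.07 0.09 2.01]
```

Call:
{"api": "apply_moves", "payload": {
  "commands": [
    [0.03,0.05,0.7,0],
    [0,0,0.7,0],
    [0,0,0.5,0],
    [0,0,0,0],
    [0,0,0,0]
  ],
  "claw": 0.3
}}

```text
clock: 23.47
eef_pos: [0.5277, -0.1068, 0.0875]
tool_rot: [-0.008, 1.0, 0.0, -0.001]
ft_force: [-0.1, -0.3, 0.6]
grip_width: 0.0594
grasp_force: 0.0
```

Call:
{"api": "apply_moves", "payload": {
  "commands": [
    [0,0,0,0],
    [0,0,0,0],
    [0,0,0,0],
    [0,0,0,0],
    [0,0,0,0]
  ],
  "claw": 0.47
}}

```text
clock: 23.88
eef_pos: [0.5288, -0.1067, 0.0894]
tool_rot: [-0.009, 1.0, 0.0, 0.001]
ft_force: [-2.4, 2.8, 5.8]
grip_width: 0.0462
grasp_force: 59.4
```

Call:
{"api": "apply_moves", "payload": {
  "commands": [
    [0,0,0,0.05],
    [0,0,0,0.1],
    [0,0,0,0.1],
    [0,0,0,0.1],
    [0,0,0,0.1]
  ]
}}

```text
clock: 24.3
eef_pos: [0.5288, -0.1066, 0.0893]
tool_rot: [0.227, 0.974, 0.0, 0.001]
ft_force: [-2.1, 2.8, 6.1]
grip_width: 0.0465
grasp_force: 59.4
```

Call:
{"api": "apply_moves", "payload": {
  "commands": [
    [0,0,0,0.1],
    [0,0,0,0.1],
    [0,0,0,0.1],
    [0,0,0,0.1],
    [0,0,0,0.1]
  ]
}}

```text
clock: 24.72
eef_pos: [0.5289, -0.1065, 0.0894]
tool_rot: [0.472, 0.882, 0.001, 0.001]
ft_force: [-1.2, 2.8, 6.0]
grip_width: 0.0461
grasp_force: 59.4
```

Call:
{"api": "apply_moves", "payload": {
  "commands": [
    [0,0,0,0.1],
    [0,0,0,0.1],
    [0,0,0,0.05],
    [0,0,0,0],
    [0,0,0,0]
  ]
}}

```text
clock: 25.13
eef_pos: [0.529, -0.1064, 0.0895]
tool_rot: [0.581, 0.814, 0.001, 0.001]
ft_force: [-1.7, 2.9, 6.6]
grip_width: 0.0462
grasp_force: 59.4
```

```bash
python3 -c "
from h import *
st(); print(bot.get_obs()['ft_torque'])"
```

```text
t 25.1333 p [ 0.529  -0.1064  0.0895] yaw 1.9026 z [ 0.002  0.001 -1.   ] j [-0.2   0.44 -0.16  0.97  0.    1.04] f [-1.7  2.9  6.6] w 0.0462 gf 59.388261660933495
[0.6266 0.4325 0.1428]
```

Call:
{"api": "apply_moves", "payload": {
  "commands": [
    [0,0,0,0],
    [0,0,0,0],
    [0,0,0,0],
    [0,0,-0.3,0],
    [0,0,-0.8,0]
  ],
  "claw": 0
}}

```text
clock: 25.55
eef_pos: [0.5266, -0.1069, 0.1085]
tool_rot: [0.581, 0.814, -0.001, -0.002]
ft_force: [-0.5, -0.5, 0.2]
grip_width: 0.0856
grasp_force: 0.0
```

Call:
{"api": "apply_moves", "payload": {
  "commands": [
    [0,0,-0.9,0],
    [0,0,-0.9,0],
    [0,0,-0.9,0],
    [0,0,-0.9,0],
    [0,0,-0.9,0]
  ]
}}

```text
clock: 25.97
eef_pos: [0.5283, -0.1072, 0.2015]
tool_rot: [0.581, 0.814, -0.0, 0.0]
ft_force: [1.5, -0.5, 0.6]
grip_width: 0.0856
grasp_force: 0.0
```

Call:
{"api": "apply_moves", "payload": {
  "commands": [
    [0,0,-0.5,0],
    [0,0,0,0],
    [0,0,0,0],
    [0,0,0,0],
    [0,0,0,0]
  ]
}}

```text
clock: 26.38
eef_pos: [0.5276, -0.1069, 0.2088]
tool_rot: [0.581, 0.814, -0.001, -0.001]
ft_force: [-0.0, -0.1, -1.1]
grip_width: 0.0856
grasp_force: 0.0
```

```bash
python3 -c "
from h import *
st()
a=snap('side','pics/side6.png')['image']
for n in (0,1,2,5,6):
  im=cv2.imread(f'pics/side{n}.png')[180:235,270:360]
  p=np.argwhere((im[...,2]>110)&(im[...,1]<50)&(im[...,0]<50)); print(n,p.mean(0) if len(p) else 0,len(p))
cv2.imwrite('pics/z6.png',np.hstack([cv2.resize(a[160:240,270:370],(400,320)),cv2.resize(a[220:420,200:400],(320,320))]))
"
```

```text
t 26.3833 p [ 0.5276 -0.1069  0.2088] yaw 1.9016 z [-0.003  0.    -1.   ] j [-0.2   0.34  0.02  1.26 -0.    1.04] f [-0.  -0.1 -1.1] w 0.0856 gf 0.0
0 [11.65 42.1 ] 140
1 [14.7905 41.8986] 148
2 [14.7569 41.8611] 144
5 [16.     35.3333] 12
6 [11.7808 42.1233] 146
```

View pics/z6.png

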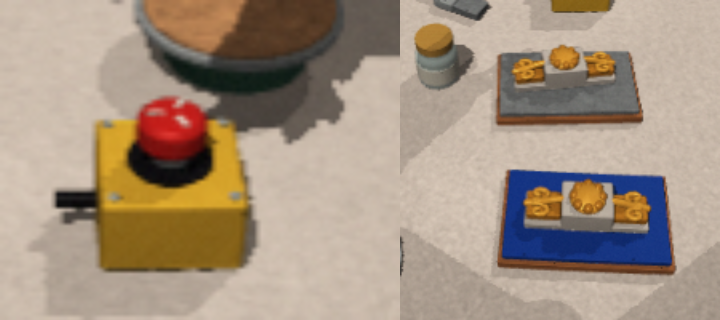

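The head is up again, back at its starting pixel height, and the ornament lies centred on the blue felt. Handing in.

```bash
python3 -c "
from workcell import bot
print(bot.job_done())"
```

```text
the job is handed in; nothing more can be done
None
```

The job is handed in, though no verdict came back: the stop was latched, the ornament carried at about 29 N per finger and set down centred on the blue rest, and the stop twisted free so its head is up again.

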